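Unstack the rinsed mask kit and put each piece in its own place

TASK

Take the two piles of rinsed mask kit apart and put every piece in the middle of its own place: the long lens case on the chrome wire cradle, the spares tin in the wooden tray, the mask lens in the clear acrylic tray, the gel pot in the round steel dish and the snap clip lying flat on the cork coaster. The case, the tin and the lens lie lengthwise in their places, and everything stays right way up, as it is in the piles. Set each piece down, do not drop it, and let go of it.

Things in the scene. Friction and masses are not known exactly. Their poses are not given: they have to be found in the camera images.
- lens_case: Hard grey case with fully rounded ends (pill outline), shut, moved as one piece: 150 long (its x) x 62 wide (its y) x 30 high, flat top and bottom. Origin: centre of the underside, z up. It is always the bottom of a pile, standing on the ledge (surface z = 0). Mass 0.13 to 0.23 kg.
- spares_tin: Plain rectangular aluminium tin with a flat lid, shut, moved as one piece: 104 long (x) x 66 wide (y) x 30 high. Origin: centre of the underside, z up. It is always the bottom of the other pile, standing on the ledge. Mass 0.14 to 0.26 kg.
- mask_lens: One mask lens: a glass pane flush with the top of a dark firm silicone rim, outline a rounded oblong with slanted corners, 70 long (x) x 52 wide (y) x 20 high; its two long sides (at y = +-26) are straight and parallel for x from -20 to 20. Origin: centre of the underside, z up. It starts on top of the lens case or of the tin, at any yaw. About 0.07 kg.
- gel_pot: Round screw-lid pot of frosted white plastic, 56 diameter x 20 high, flat top. Origin: centre of the underside, z up. It starts on top of whichever of case and tin does not carry the lens. About 0.07 kg.
- clip: Aluminium snap clip lying flat, an oval ring of 9 mm round bar, 66 long (x) x 38 wide (y, over the outside) x 9 high; the two long sides are straight for x from -14 to 14. Origin: centre of the underside, z up. It starts on top of the lens or of the pot, so that one pile has three pieces and the other two; its underside is then 50 above the ledge. About 0.045 kg.
- wire_cradle: Place of the lens case: low fixed rack of 6 mm chrome wire, 176 long (x) x 90 wide (y). Two lengthwise wires carry the case, underside 12 above the ledge; four upright corner wires at x = +-50, y = +-42, 25 high, leave 78 between them across y (the case is 62 wide). Open between x = -45 and 45 along both sides. Origin: centre of its underside on the ledge.
- wood_tray: Place of the spares tin: fixed wooden tray, 134 (x) x 96 (y) outside, walls 5 thick, inside 124 x 86, inner floor 5 above the ledge, rim 11 above the ledge (6 above the floor). Origin: centre of its underside on the ledge.
- acrylic_tray: Place of the mask lens: fixed clear acrylic tray, 96 (x) x 78 (y) outside, walls 4 thick, inside 88 x 70, inner floor 4 above the ledge, rim 9 above the ledge (5 above the floor). Origin: centre of its underside on the ledge.
- steel_dish: Place of the gel pot: fixed round shallow steel dish, 82 outside diameter, wall 3, inside diameter 76, inner floor 4 above the ledge, rim 9 above the ledge. Origin: centre of its underside on the ledge.
- cork_coaster: Place of the clip: fixed flat round cork coaster, 96 diameter, 5 thick, no rim. Origin: centre of its underside on the ledge, so its top is 5 above it.

How it is judged:
By the outcome, as a careful person would: the job done as asked, in the order asked, and still so for the second after the job is handed in, with the robot touching nothing.
It also fails if it takes over 123 s, if anything falls off the work surface, if the arm or the gripper's body presses on something with over 40 N, if the wrist force passes 120 N, or if a joint passes its speed limit or range.

ROBOT

A 7-joint arm with a two-finger parallel gripper is mounted at the origin on the work surface. World frame = base frame: x ahead of the robot, y to its left, z up, the work surface at z = 0. Lengths are in m, angles in degrees, forces in N, time in s.
With the tool pointing down it reaches from about 0.35 to 0.9 m from the base axis. Payload 7.2 kg.
Tool frame: the origin (TCP) lies at the very end of the fingers, on their centre line; the grasp point (between the pads) lies 19 mm behind it; z points along the fingers, y is the line along which they close (so a half turn about z gives the same grasp; the last joint's range is limited). The gripper opens to 85 mm and grips with 20 to 120 N. Pads are 22 mm wide; open, the fingers measure 114 mm over their backs; the gripper's body (76 mm by 85 mm) begins 54 mm behind the grasp point. The pads swing forward as they close: fully open they stand 13 mm farther back than shut.
Start: joints at [60.378, 23.554, -0.728, 91.456, 0.321, 64.991, -4.71], TCP at [0.271, -0.563, 0.231] pointing down, gripper open.
Joint ranges: [-169.25, 169.25], [-16.82, 113.86], [-84.01, 82.57], [7.8, 145.47], [-59.2, 239.2], [7.22, 106.19], [-163.78, 163.78]. Speed limits (degrees/s): [136.94, 136.94, 172.46, 172.46, 180, 180, 180].

INTERFACE

Orientations are given as [roll, pitch, yaw] about the fixed x, y, z axes, in that order (R = Rz(yaw) Ry(pitch) Rx(roll)).
In Python, from cell import * gives the robot as it stands.
- The arm moves only by the tool drive_tool, never from a script. Its argument "deltas" is a list that holds one entry, the list of rows, each a list of 7 numbers: the shift along the tool's x, y, z in mm, then the turn, a rotation vector about the tool's x, y, z in rad, then the finger opening in mm, from 0 to 85.4. A call has 1 to 12 rows; each row shifts and turns the commanded pose from where the row before left it, along the tool's axes as they then stand; what a row does not reach is not made up. A row lasts 1/12 s, in which the tool goes at most 41.7 mm and 7.16 degrees, less where a joint would pass 70% of its speed; a pose out of reach is approached as far as the arm can. A call is refused whole if a number of a shift passes 41.7 or a number of a turn 0.125, either way. A call with a gripper value outside its range is refused whole. The fingers move at their own pace and stop on an object; the grip force is fixed at half the most. Time passes only in rows, so rows that do not move let the fingers close. It gives the time, the measured TCP pose, the force, the opening and the grip force at its end, in the units of the state.
- read_state(): the state, without advancing time (a new reading comes with each control period).
- capture(name): name is "scene" or "top"; returns (picture, depth): 400x640x3 uint8, red, green, blue; 400x640 float32, m along the optical axis (not along the pixel's ray), 0 where there is no reading.
- camera_model(name): a dict with "fx", "fy", "cx", "cy" (pixels), "world_to_cam" (4x4, takes a point from world to camera coordinates). Camera axes: x right, y up, looking along -z (the intrinsics and any distortion apply to the point x, -y, -z); pixel columns grow to the right and rows downward; lengths in m; the calibration is good to about 2 mm. A picture is of the moment at which its call begins. camera_model takes no time and is no camera call.
- sign_off(): hands the job in; it is judged then, once.
The state is a dict: "t": time; "q": joint angles; "joint_vel": joint speeds; "joint_efforts": joint torques, N m; "eef_pos": TCP position; "tcp_rot": TCP orientation; "force": force on the tool from outside, world axes, zero at the start; "ft_torque": the same for the moment, N m; "gripper_width": opening from 0.0 (shut) to 1.0 (fully open); "gripper_force": force on a finger pad.
Only numpy, scipy, OpenCV 4.12 (cv2) and the standard library are available. Lean on these libraries where they do the work, as an engineer would, in place of code of your own. Each camera call takes 0.05 s, during which the arm holds its last target. There are 200 camera calls.

## Working session

There is one attempt and no reset: what is moved stays moved. The work goes in short steps, Python scripts to look and compute and a tool call to move; the robot and the scene stay as the last step left them, time stands still between calls to the robot, and variables do not carry over. Pictures are saved under pics/ and viewed, at most 14 in all, crops included, and the job is handed in when it is done.

Besides the shell and the picture viewer there is one more tool, called after "Call:" as name(argument=value, ...), one argument or row to a line, values as JSON. drive_tool: Moves the arm, as the interface text tells. Its arguments: {"type":"object","properties":{"deltas":{"type":"array","items":{"type":"array","items":{"type":"array","items":{"type":"number"}}}}},"required":["deltas"]}

```bash
mkdir -p pics; ls; python3 - <<'E'
from cell import *
import cv2,numpy as np
s=read_state();print({k:np.round(v,3) if not isinstance(v,str) else v for k,v in s.items()})
for n in ("scene","top"):
    p,d=capture(n);cv2.imwrite(f"pics/{n}0.png",p[:,:,::-1]);np.save(f"pics/{n}0d.npy",d);print(n,camera_model(n))
E
```

```text
pics
{'t': np.float64(0.0), 'q': array([60.38 , 23.601, -0.73 , 91.504,  0.319, 64.99 , -4.71 ]), 'joint_vel': array([ 0.019, -0.006,  0.005, -0.081, -0.003, -0.008,  0.012]), 'joint_efforts': array([ 0.0000e+00, -6.0061e+01,  6.8100e-01, -2.9940e+01,  1.4000e-02,
        1.0000e-02, -0.0000e+00]), 'eef_pos': array([ 0.271, -0.563,  0.23 ]), 'tcp_rot': array([-1.79906e+02,  4.00000e-03,  2.57140e+01]), 'force': array([-0.01 , -0.036,  0.403]), 'ft_torque': array([-0.063,  0.009,  0.016]), 'gripper_force': np.float64(0.0), 'gripper_width': np.float64(1.0)}
scene {'fx': 382.6044741419846, 'fy': 382.6044741419846, 'cx': 318.4755865246685, 'cy': 196.8286409393468, 'world_to_cam': array([[ 0.37126606,  0.92849567,  0.00757048, -0.19866959],
       [-0.61014475,  0.23780896,  0.75575808,  0.27486963],
       [ 0.69991778, -0.28520641,  0.65480715, -1.43517864],
       [ 0.        ,  0.        ,  0.        ,  1.        ]])}
top {'fx': 418.5205660123738, 'fy': 418.5205660123738, 'cx': 322.99269311345495, 'cy': 197.68786650533627, 'world_to_cam': array([[ 0.00670957, -0.99985594,  0.01559101,  0.00217779],
       [ 0.98870844,  0.00896726,  0.14958344, -0.54575366],
       [-0.1497017 ,  0.01441132,  0.98862617, -1.00113102],
       [ 0.        ,  0.        ,  0.        ,  1.        ]])}
```

View pics/top0.png

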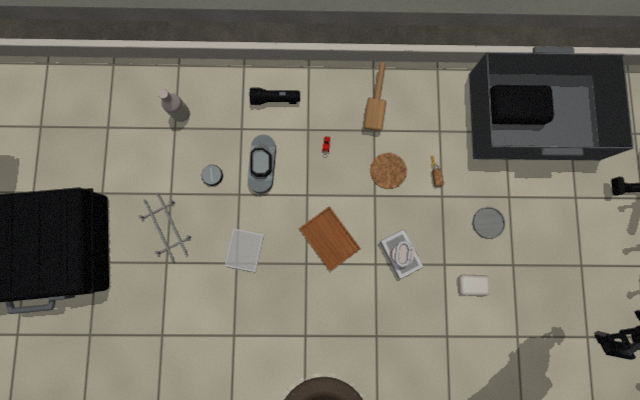

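View pics/scene0.png

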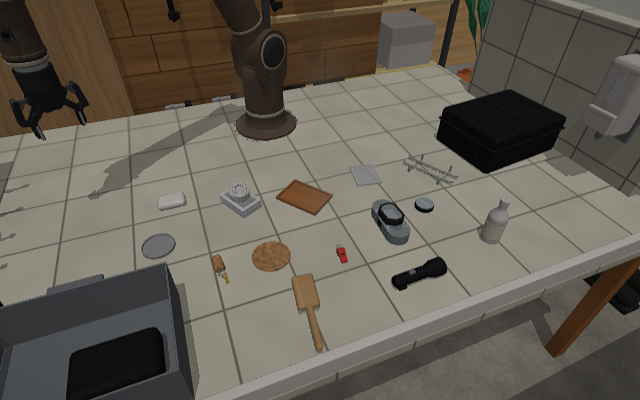

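The top view shows the case and lens at (262,163), and the tin, pot and clip at (402,254). The places are the cradle (165,228), acrylic tray (244,250), wood tray (330,238), cork coaster (388,170) and steel dish (488,222). Next I'll rectify this view and measure from depth.

```bash
cat > h.py <<'E'
from cell import *
import cv2,numpy as np
def world(d,n):
    m=camera_model(n);v,u=np.mgrid[:d.shape[0],:d.shape[1]]
    c=np.stack([(u-m['cx'])/m['fx']*d,-(v-m['cy'])/m['fy']*d,-d,np.ones_like(d)],-1)
    return (c@np.linalg.inv(m['world_to_cam']).T)[...,:3]
def pix(P,n):
    m=camera_model(n);c=np.c_[np.atleast_2d(P),np.ones(len(np.atleast_2d(P)))]@m['world_to_cam'].T
    return np.c_[m['cx']+m['fx']*c[:,0]/-c[:,2],m['cy']-m['fy']*c[:,1]/-c[:,2]]
def ortho(img,n,z,x0,x1,y0,y1,s):
    "rectified at height z: up=+x, left=+y, s px per m; pixel(u,v): x=x1-v/s, y=y1-u/s"
    W=np.float32([[x1,y1,z],[x1,y0,z],[x0,y0,z],[x0,y1,z]]);w,h=(y1-y0)*s,(x1-x0)*s
    H=cv2.getPerspectiveTransform(np.float32(pix(W,n)),np.float32([[0,0],[w,0],[w,h],[0,h]]))
    return cv2.warpPerspective(img,H,(round(w),round(h)),flags=cv2.INTER_CUBIC)
E
python3 - <<'E'
from h import *
img=cv2.imread('pics/top0.png');d=np.load('pics/top0d.npy')
w=world(d,'top')
for name,(u,v) in dict(case=(262,163),tin=(402,254),cradle=(165,228),acr=(244,250),wood=(330,238),cork=(388,170),dish=(488,222),pot2=(212,175)).items():
    b=(slice(v-38,v+38),slice(u-38,u+38));q=w[b].reshape(-1,3);q=q[d[b].ravel()>0]
    print(name,w[v,u].round(4),'ground',np.median(q[:,2]).round(4))
    for lo,hi in((.003,.008),(.008,.014),(.014,.034),(.024,.034),(.044,.053),(.053,.07)):
        s=q[(q[:,2]>lo)&(q[:,2]<hi)]
        if len(s)>25:
            r=cv2.minAreaRect((s[:,:2]*1000).astype(np.float32));print('  ',lo,hi,len(s),np.round(r[0],1),np.round(r[1],1),round(r[2],1),'z',np.median(s[:,2]).round(4))
a=ortho(img,'top',.03,.52,.74,.07,.29,2500);
def grid(a,x1,y1,s):
    for k in range(0,100):
        cv2.putText(a,'',(0,0),0,1,0)
    return a
A=ortho(img,'top',.01,.44,.74,.04,.44,2000);B=ortho(img,'top',.01,.44,.74,-.41,-.01,2000)
for im,y1 in((A,.44),(B,-.01)):
    for k in range(0,800,100): cv2.putText(im,f'{(y1-k/2000)*1000:.0f}',(k,10),0,.35,(0,0,255));cv2.line(im,(k,12),(k,20),(0,0,255))
    for k in range(0,600,100): cv2.putText(im,f'{740-k/2:.0f}',(0,k+4),0,.35,(0,0,255))
cv2.imwrite('pics/A.png',A);cv2.imwrite('pics/B.png',B)
E
```

```text
case [0.6303 0.1592 0.0507] ground 0.0014
   0.003 0.008 588 [644.  168.2] [201.2 197.9] 0.8 z 0.0038
   0.014 0.034 767 [636.4 165. ] [ 63.8 149. ] 86.1 z 0.0304
   0.024 0.034 736 [636.4 165. ] [ 63.8 148.9] 86.1 z 0.0305
   0.044 0.053 489 [634.5 164.4] [70.  50.5] 1.0 z 0.0502
   0.053 0.07 36 [638.  162.8] [60.4 53.2] 30.5 z 0.0536
tin [ 0.408  -0.1867  0.0468] ground 0.0008
   0.003 0.008 357 [ 411.3 -194.4] [189.1 193. ] 0.2 z 0.0037
   0.014 0.034 672 [ 409.6 -187.5] [102.9  67.6] 26.1 z 0.0302
   0.024 0.034 647 [ 409.8 -188.2] [103.1  66.4] 26.9 z 0.0302
   0.044 0.053 219 [ 408.8 -186.1] [54.6 47.1] 85.8 z 0.0499
   0.053 0.07 240 [ 408.8 -183.3] [62.9 46.7] 9.0 z 0.0582
cradle [0.4701 0.4069 0.0022] ground 0.001
   0.003 0.008 812 [472.5 408.1] [191.4 193.4] 0.9 z 0.004
   0.008 0.014 272 [474.2 403. ] [172.1  86.9] 28.1 z 0.0118
   0.014 0.034 133 [473.2 404.3] [176.   90.7] 28.5 z 0.0159
acr [0.4159 0.2041 0.006 ] ground 0.0013
   0.003 0.008 1291 [418.4 206.9] [190.2 191.4] 1.2 z 0.0045
   0.008 0.014 227 [417.  205.2] [78.5 95.6] 79.5 z 0.0097
wood [ 0.4478 -0.0126  0.0047] ground 0.0017
   0.003 0.008 1708 [450.3 -11.8] [190.6 193.4] 0.5 z 0.0051
   0.008 0.014 456 [448.2  -9.5] [134.2  96.1] 36.4 z 0.0101
   0.014 0.034 34 [447.9  -9.2] [129.   94.2] 35.4 z 0.0146
cork [ 0.6252 -0.1628  0.0075] ground 0.0008
   0.003 0.008 1240 [ 628.9 -163.1] [200.6 198.9] 0.4 z 0.0046
   0.008 0.014 93 [ 623.5 -159.9] [90.5 87.5] 47.6 z 0.0086
dish [ 0.4919 -0.4189  0.0045] ground 0.0003
   0.003 0.008 799 [ 494.3 -418.6] [199.6 195.1] 89.7 z 0.0042
   0.008 0.014 101 [ 491.6 -417.6] [77.2 81.1] 0.6 z 0.0096
pot2 [0.6056 0.2906 0.0166] ground 0.001
   0.003 0.008 750 [611.  296.1] [201.3 195.8] 1.8 z 0.0038
   0.008 0.014 37 [578.3 282.4] [112.6  51.6] 23.7 z 0.0131
   0.014 0.034 361 [612.3 256.5] [ 77.3 125.6] 1.8 z 0.0182
   0.024 0.034 58 [614.2 196.7] [77.3  6. ] 1.8 z 0.0306
```

View pics/A.png

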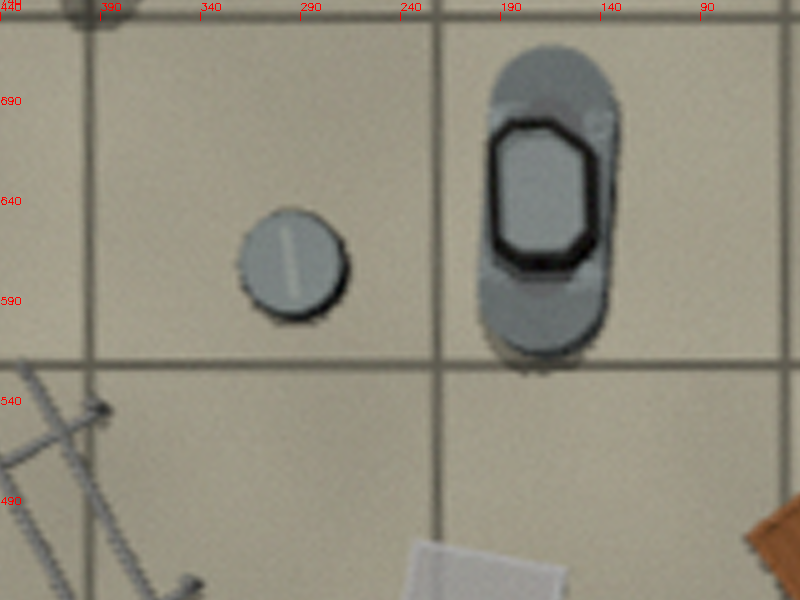

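View pics/B.png

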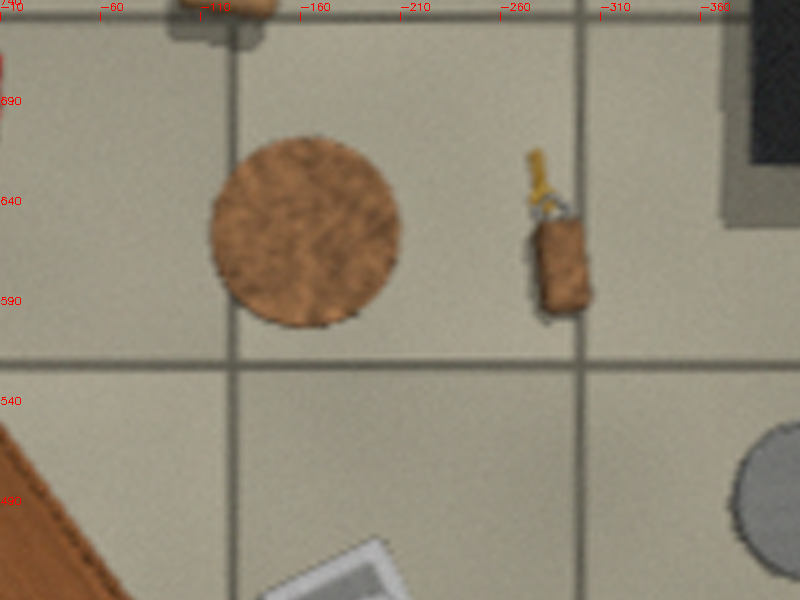

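The rectified views show the case running almost along x with the lens on it, and the cork coaster centred near (624,-162). The disc at (614,295) is a decoy standing on the ledge. One more measurement will give the clip and lens yaw and a cross-check from the scene camera.

```bash
cat > m.py <<'E'
from h import *
def rect(w,c,r,lo,hi):
    q=w.reshape(-1,3);s=q[(q[:,2]>lo)&(q[:,2]<hi)&(np.hypot(q[:,0]-c[0],q[:,1]-c[1])<r)]
    if len(s)<20: return None
    R=cv2.minAreaRect((s[:,:2]*1000).astype(np.float32));a=R[2]+(90 if R[1][1]>R[1][0] else 0);a=(a+90)%180-90
    C=cv2.minEnclosingCircle((s[:,:2]*1000).astype(np.float32))
    return len(s),np.round(R[0],1),np.round(sorted(R[1]),1),round(a,1),'circ',np.round(C[0],1),round(C[1],1),'z',(np.median(s[:,2])*1000).round(1)
E
python3 - <<'E'
from m import *
for n in('top','scene'):
    w=world(np.load(f'pics/{n}0d.npy'),n);print(n)
    for k,c,r,lo,hi in(('clip',(.409,-.184),.045,.0545,.07),('pot',(.409,-.186),.04,.045,.053),('tin',(.41,-.188),.07,.022,.036),('lens',(.634,.164),.05,.044,.056),('case',(.636,.165),.09,.022,.036),
      ('wood',(.448,-.01),.09,.0085,.02),('acr',(.417,.205),.066,.0075,.016),('dish',(.492,-.418),.05,.0075,.016),('cork',(.625,-.162),.055,.0045,.012),('cradle',(.473,.404),.1,.009,.035)):
        print(k,rect(w,c,r,lo,hi))
img=cv2.imread('pics/top0.png')
f=lambda z,x,y,s,h:ortho(img,'top',z,x-h,x+h,y-h,y+h,s)
A=np.hstack([f(.058,.409,-.186,5714,.035),f(.05,.6345,.1644,4444,.045)])
B=np.hstack([cv2.resize(f(.01,.417,.205,1600,.065),(200,200)),cv2.resize(f(.011,.448,-.0095,1600,.09),(200,200)),cv2.resize(f(.005,.624,-.162,1600,.055),(200,200)),cv2.resize(f(.009,.4916,-.4176,1600,.05),(200,200))])
for k in range(4): cv2.drawMarker(B,(100+200*k,100),(0,0,255),0,10)
A=cv2.resize(A,(800,400));cv2.drawMarker(A,(200,200),(0,0,255),0,14);cv2.drawMarker(A,(600,200),(0,0,255),0,14)
cv2.imwrite('pics/C.png',np.vstack([A,B]))
E
```

```text
top
clip (216, array([ 409.9, -185.4]), array([42.3, 61.4]), 9.0, 'circ', array([ 410.3, -184.7]), 31.6, 'z', np.float64(58.3))
pot (217, array([ 409.2, -186.2]), array([45.8, 54.5]), -89.7, 'circ', array([ 407.8, -186.4]), 28.1, 'z', np.float64(50.0))
tin (670, array([ 409.8, -188.2]), array([ 66.4, 103.1]), 26.9, 'circ', array([ 410.1, -188.4]), 60.7, 'z', np.float64(30.3))
lens (524, array([634.6, 164.4]), array([50.6, 70.1]), 1.7, 'circ', array([635.2, 166. ]), 36.2, 'z', np.float64(50.4))
case (767, array([636.4, 165. ]), array([ 63.8, 148.9]), -3.9, 'circ', array([636.7, 169.3]), 74.5, 'z', np.float64(30.6))
wood (414, array([447.9,  -9.6]), array([ 95.9, 133.6]), 36.4, 'circ', array([448.2,  -9.7]), 80.6, 'z', np.float64(10.9))
acr (274, array([418. , 210.6]), array([89.6, 95.5]), -10.7, 'circ', array([417.3, 205.8]), 60.5, 'z', np.float64(9.4))
dish (125, array([ 491.6, -417.7]), array([77.2, 81.1]), -89.0, 'circ', array([ 491.9, -418. ]), 41.1, 'z', np.float64(9.1))
cork (685, array([ 625.1, -162.6]), array([92.4, 93.5]), -40.4, 'circ', array([ 625.1, -157.5]), 52.4, 'z', np
[... 678 characters left out ...]
rray([ 63.8, 152.1]), -2.9, 'circ', array([638.8, 162.5]), 76.2, 'z', np.float64(29.5))
wood (225, array([448.8, -11.8]), array([ 99.9, 135.8]), 36.5, 'circ', array([449.2, -10.6]), 81.4, 'z', np.float64(10.3))
acr (90, array([418. , 203.3]), array([79.1, 99.6]), -10.2, 'circ', array([418.7, 204.3]), 59.6, 'z', np.float64(8.9))
dish (74, array([ 492.3, -419.9]), array([79.2, 79.7]), 82.8, 'circ', array([ 492.7, -419.4]), 41.1, 'z', np.float64(8.7))
cork (437, array([ 628.5, -165.3]), array([91.5, 93.5]), -88.8, 'circ', array([ 627.6, -164. ]), 48.0, 'z', np.float64(5.4))
cradle (198, array([474.8, 401.1]), array([ 94., 174.]), 29.2, 'circ', array([473.5, 403.4]), 88.6, 'z', np.float64(11.6))
```

View pics/C.png

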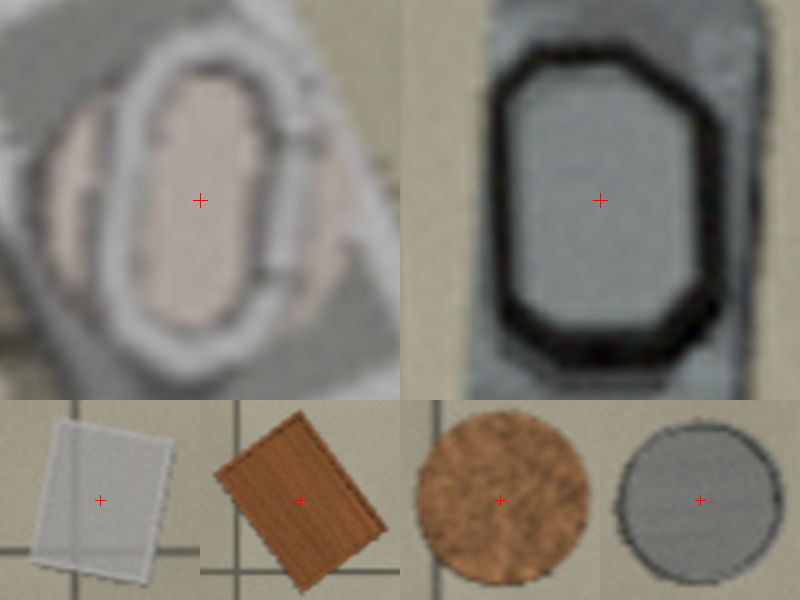

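The clip's yaw is about -6° (its long left bar runs from (130,90) to (107,290)) and the lens's is about +1°. The two cameras differ by about 2 mm, so I'll use their mean and start moving.

```bash
cat > g.py <<'E'
import sys
from cell import *
import numpy as np
def go(x,y,z,yaw):
    s=read_state();p=np.array(s['eef_pos'])*1000;r=s['tcp_rot'];a=np.radians(r[2])
    d=np.array([x,y,z])-p
    f=lambda a:np.round([d[0]*np.cos(a)+d[1]*np.sin(a),d[0]*np.sin(a)-d[1]*np.cos(a),-d[2]],1)
    t=(yaw-r[2]+180)%360-180
    print('t',round(s['t'],2),'at',p.round(1),np.round(r,1),'w',round(s['gripper_width']*85.4,1),'F',np.round(s['force'],1),'gf',round(s['gripper_force'],1))
    print('now-frame',f(a),'new-frame',f(np.radians(yaw)),'turn',round(-np.radians(t),3))
if __name__=='__main__': go(*map(float,sys.argv[1:]))
E
true
```

Call:
drive_tool(
  deltas=[
    [[24,-23.2,9,0,0,0,85],[24,-23.2,9,0,0,0,85],[24,-23.2,9,0,0,0,85],[24,-23.2,9,0,0,0,85],[24,-23.2,9,0,0,0,85],[24,-23.2,9,0,0,0,85],[24,-23.2,9,0,0,0,85],[24,-23.2,9,0,0,0,85],[24,-23.2,9,0,0,0,85],[24,-23.2,9,0,0,0,85],[24,-23.2,9,0,0,0,85],[24,-23.2,9,0,0,0,85]],
  ],
)

```text
t: 1.1
eef_pos: [0.4099, -0.1858, 0.1229]
tcp_rot: [180.0, 0.0, 25.7]
force: [0.6, -1.1, -1.0]
gripper_width: 0.993
gripper_force: 0.0
```

Call:
drive_tool(
  deltas=[
    [[0,0,0,0,0,0.11,85],[0,0,0,0,0,0.11,85],[0,0,0,0,0,0.11,85],[0,0,0,0,0,0.11,85],[0,0,0,0,0,0.11,85],[0,0,0,0,0,0,85],[0,0,0,0,0,0,85]],
  ],
)

```text
t: 1.68
eef_pos: [0.4097, -0.1872, 0.1231]
tcp_rot: [180.0, 0.0, -5.6]
force: [-0.1, 1.2, -0.4]
gripper_width: 0.999
gripper_force: 0.0
```

```bash
python3 g.py 410 -187 51 -6
```

```text
t 1.68 at [ 409.7 -187.2  123.1] [180.    0.   -5.6] w 85.3 F [-0.1  1.2 -0.4] gf 0.0
now-frame [ 0.2 -0.2 72.1] new-frame [ 0.2 -0.2 72.1] turn 0.007
```

Call:
drive_tool(
  deltas=[
    [[0,0,20,0,0,0,60],[0,0,20,0,0,0,60],[0,0,16,0,0,0,60],[0,0,10,0,0,0,60],[0,0,6,0,0,0,60],[0,0,0,0,0,0,60],[0,0,0,0,0,0,20],[0,0,0,0,0,0,20],[0,0,0,0,0,0,20],[0,0,0,0,0,0,20],[0,0,0,0,0,0,20],[0,0,0,0,0,0,20]],
  ],
)

```text
t: 2.68
eef_pos: [0.4104, -0.1875, 0.0525]
tcp_rot: [180.0, -0.1, -5.8]
force: [-1.7, -0.8, 4.7]
gripper_width: 0.41
gripper_force: 59.2
```

```bash
python3 g.py 410 -187 51 -6
```

```text
t 2.68 at [ 410.4 -187.5   52.5] [ 1.8e+02 -1.0e-01 -5.8e+00] w 35.0 F [-1.7 -0.8  4.7] gf 59.2
now-frame [-0.4 -0.5  1.5] new-frame [-0.4 -0.5  1.5] turn 0.004
```

Call:
drive_tool(
  deltas=[
    [[0,0,-4,0,0,0,20],[0,0,-8,0,0,0,20],[0,0,-14,0,0,0,20],[0,0,-16,0,0,0,20],[0,0,-10,0,0,0,20],[0,0,0,0,0,0,20],[0,0,0,0,0,0,20]],
  ],
)

```text
t: 3.27
eef_pos: [0.4104, -0.1876, 0.104]
tcp_rot: [180.0, -0.1, -5.8]
force: [0.2, -0.3, -0.7]
gripper_width: 0.41
gripper_force: 59.8
```

```bash
python3 g.py 626.5 -163 90 -6; python3 - <<'E'
from h import *
p,d=capture('scene');np.save('pics/s1d.npy',d);a=cv2.resize(p[130:270,150:350,::-1],(800,560),interpolation=2);cv2.imwrite('pics/s1.png',a)
E
```

```text
t 3.27 at [ 410.4 -187.6  104. ] [ 1.8e+02 -1.0e-01 -5.8e+00] w 35.0 F [ 0.2 -0.3 -0.7] gf 59.8
now-frame [212.5 -46.3  14. ] new-frame [212.4 -47.   14. ] turn 0.003
```

View pics/s1.png

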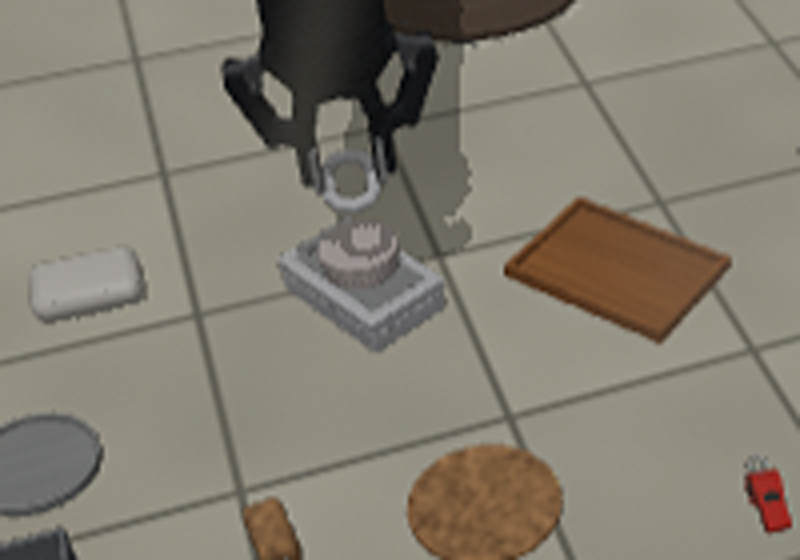

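The clip is held flat between the pads at (350,180), and the pot and tin haven't moved. Carrying it to the coaster.

Call:
drive_tool(
  deltas=[
    [[15,-3.2,0,0,0,0,20],[27,-5.8,0,0,0,0,20],[30,-6.6,4,0,0,0,20],[32,-7,8,0,0,0,20],[32,-7,10,0,0,0,20],[30,-6.6,12,0,0,0,20],[27,-5.8,16,0,0,0,20],[19.5,-4.3,16,0,0,0,20],[0,0,8,0,0,0,20],[0,0,0,0,0,0,20],[0,0,0,0,0,0,20]],
  ],
)

```text
t: 4.23
eef_pos: [0.6241, -0.1628, 0.0277]
tcp_rot: [180.0, 0.2, -5.8]
force: [-0.0, 0.6, -0.3]
gripper_width: 0.409
gripper_force: 59.9
```

```bash
python3 g.py 626.5 -163 8 -6; python3 - <<'E'
from m import *
for n in('top','scene'):
    w=world(capture(n)[1],n);
    print('pot',rect(w,(.410,-.187),.035,.044,.056),'tin',rect(w,(.411,-.188),.07,.022,.036))
    if n=='scene':print('clip',rect(w,(.6265,-.163),.045,.015,.04))
E
```

```text
t 4.23 at [ 624.1 -162.8   27.7] [180.    0.2  -5.8] w 34.9 F [-0.   0.6 -0.3] gf 59.9
now-frame [ 2.5 -0.  19.7] new-frame [ 2.5 -0.1 19.7] turn 0.003
pot (420, array([ 408.1, -186.3]), array([53. , 54.7]), -89.5, 'circ', array([ 407.8, -186.3]), 28.0, 'z', np.float64(49.9)) tin (625, array([ 409.8, -187.8]), array([ 66.4, 102.7]), 26.3, 'circ', array([ 410. , -187.9]), 60.5, 'z', np.float64(30.2))
pot (190, array([ 407.9, -193.6]), array([44.1, 59.2]), -5.0, 'circ', array([ 408.5, -190.3]), 30.0, 'z', np.float64(49.1)) tin (279, array([ 412. , -190.3]), array([ 65.3, 106. ]), 27.0, 'circ', array([ 412.1, -191.2]), 59.5, 'z', np.float64(29.3))
clip (187, array([ 626.4, -160. ]), array([49.9, 58.5]), -33.1, 'circ', array([ 626.1, -161.1]), 31.6, 'z', np.float64(33.8))
```

Call:
drive_tool(
  deltas=[
    [[2,0,6,0,0,0,20],[0.5,0,6,0,0,0,20],[0,0,4,0,0,0,20],[0,0,3,0,0,0,20],[0,0,0,0,0,0,20],[0,0,0,0,0,0,20]],
  ],
)

```text
t: 4.83
eef_pos: [0.6282, -0.163, 0.01]
tcp_rot: [-180.0, 0.0, -5.8]
force: [0.0, -0.3, 0.1]
gripper_width: 0.406
gripper_force: 59.9
```

Call:
drive_tool(
  deltas=[
    [[0,0,0.7,0,0,0,20],[0,0,0,0,0,0,20],[0,0,0,0,0,0,20]],
  ],
)

```text
t: 5.08
eef_pos: [0.6285, -0.163, 0.0097]
tcp_rot: [180.0, -0.0, -5.8]
force: [0.6, -0.4, -0.4]
gripper_width: 0.413
gripper_force: 59.9
```

Call:
drive_tool(
  deltas=[
    [[-1.8,0,1,0,0,0,20],[0,0,1,0,0,0,20],[0,0,0,0,0,0,20],[0,0,0,0,0,0,20]],
  ],
)

```text
t: 5.42
eef_pos: [0.6264, -0.1628, 0.0077]
tcp_rot: [180.0, 0.0, -5.8]
force: [-2.1, -0.1, 1.1]
gripper_width: 0.408
gripper_force: 60.1
```

Call:
drive_tool(
  deltas=[
    [[0,0,0.6,0,0,0,20],[0,0,0.3,0,0,0,20],[0,0,0,0,0,0,20]],
  ],
)

```text
t: 5.67
eef_pos: [0.6265, -0.1628, 0.0076]
tcp_rot: [180.0, 0.0, -5.8]
force: [-4.0, -0.2, 8.1]
gripper_width: 0.409
gripper_force: 60.6
```

Call:
drive_tool(
  deltas=[
    [[0,0,0,0,0,0,50],[0,0,0,0,0,0,60],[0,0,-3,0,0,0,60],[0,0,-15,0,0,0,60],[0,0,-30,0,0,0,85],[0,0,-35,0,0,0,85],[0,0,-20,0,0,-0.11,85],[0,0,0,0,0,-0.11,85],[0,0,0,0,0,-0.11,85],[0,0,0,0,0,-0.11,85],[0,0,0,0,0,-0.12,85],[0,0,0,0,0,0,85]],
  ],
)

```text
t: 6.67
eef_pos: [0.6266, -0.163, 0.1098]
tcp_rot: [180.0, -0.0, 26.6]
force: [-0.4, 0.6, 0.7]
gripper_width: 0.996
gripper_force: 0.0
```

```bash
python3 g.py 409.5 -187.5 70 26.5;  python3 - <<'E'
from m import *
for n in('scene',):
    p,d=capture(n);w=world(d,n);print('clip',rect(w,(.6265,-.163),.045,.01,.03));cv2.imwrite('pics/s2.png',cv2.resize(p[200:300,200:340,::-1],(560,400),interpolation=2))
E
```

```text
t 6.67 at [ 626.6 -163.   109.8] [180.   -0.   26.6] w 85.0 F [-0.4  0.6  0.7] gf 0.0
now-frame [-205.2  -75.2   39.8] new-frame [-205.3  -75.    39.8] turn 0.001
clip (150, array([ 626.8, -161.3]), array([37.3, 63.3]), -8.8, 'circ', array([ 626.7, -161.5]), 31.7, 'z', np.float64(12.7))
```

View pics/s2.png

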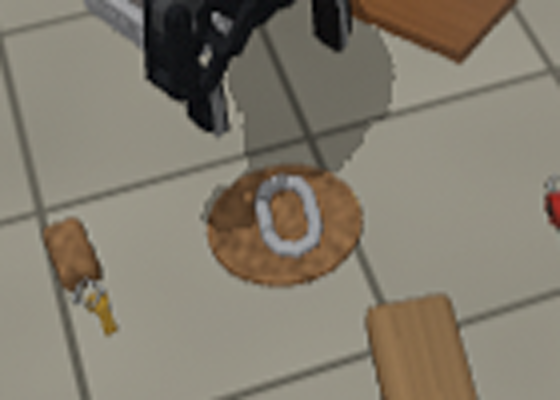

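The clip lies flat with its centre at (288,215) and the cork's at about (285,224). I'll recheck it from the top camera later. Next is the pot.

Call:
drive_tool(
  deltas=[
    [[-14,-5,0,0,0,0,85],[-28,-10,0,0,0,0,85],[-32,-12,0,0,0,0,85],[-34,-12,4,0,0,0,85],[-34,-12,6,0,0,0,85],[-31,-12,10,0,0,0,85],[-22,-8,10,0,0,0,85],[-10,-4,10,0,0,0,85],[0,0,14,0,0,0,85],[0,0,12,0,0,0,85],[0,0,8,0,0,0,85],[0,0,0,0,0,0,85]],
  ],
)

```text
t: 7.72
eef_pos: [0.409, -0.1861, 0.0345]
tcp_rot: [-179.9, 0.1, 26.1]
force: [0.3, 0.6, -0.2]
gripper_width: 0.997
gripper_force: 0.0
```

Call:
drive_tool(
  deltas=[
    [[0,0,0,0,0,0,40],[0,0,0,0,0,0,40],[0,0,0,0,0,0,40],[0,0,0,0,0,0,40],[0,0,0,0,0,0,40],[0,0,0,0,0,0,40]],
  ],
)

```text
t: 8.22
eef_pos: [0.4103, -0.1865, 0.0369]
tcp_rot: [179.9, -0.1, 26.3]
force: [-1.5, 1.7, 8.5]
gripper_width: 0.626
gripper_force: 61.1
```

```bash
python3 g.py 409.5 -187.5 36 26.5; python3 - <<'E'
from m import *
w=world(capture('top')[1],'top')
print('clip',rect(w,(.6265,-.163),.04,.0105,.03),'cork',rect(w,(.625,-.162),.05,.003,.009))
E
```

```text
t 8.22 at [ 410.3 -186.5   36.9] [ 1.799e+02 -1.000e-01  2.630e+01] w 53.4 F [-1.5  1.7  8.5] gf 61.1
now-frame [-1.2  0.6  0.9] new-frame [-1.2  0.6  0.9] turn -0.004
clip (162, array([ 624.2, -159.3]), array([36.7, 63. ]), -2.3, 'circ', array([ 624.2, -159.8]), 31.6, 'z', np.float64(13.8)) cork (735, array([ 625.6, -161.4]), array([94.3, 97.2]), -68.2, 'circ', array([ 624.9, -162. ]), 49.8, 'z', np.float64(5.5))
```

Call:
drive_tool(
  deltas=[
    [[0,0,-5,0,0,0,40],[0,0,-10,0,0,0,40],[0,0,-12,0,0,0,40],[0,12,-8,0,0,0,40],[-3,28,0,0,0,0,40],[-4,35,0,0,0,0,40],[-5,38,0,0,0,0,40],[-5,38,0,0,0,0,40],[-5,38,0,0,0,0,40],[-5,33,6,0,0,0,40],[-3,16,12,0,0,0,40],[0,6,12,0,0,0,40]],
  ],
)

```text
t: 9.27
eef_pos: [0.4909, -0.4228, 0.0415]
tcp_rot: [179.8, -0.0, 26.1]
force: [-0.5, -0.2, -0.2]
gripper_width: 0.622
gripper_force: 63.1
```

Call:
drive_tool(
  deltas=[
    [[0,0,10,0,0,0,40],[0,0,0,0,0,0,40],[0,0,0,0,0,0,40],[0,0,0,0,0,0,40]],
  ],
)

```text
t: 9.6
eef_pos: [0.4912, -0.4168, 0.0313]
tcp_rot: [-180.0, -0.0, 26.4]
force: [-0.3, 0.3, -1.0]
gripper_width: 0.626
gripper_force: 63.1
```

```bash
python3 g.py 492 -419 11 26.5; python3 - <<'E'
from m import *
for n in('top','scene'):
    w=world(capture(n)[1],n)
    print('pot',rect(w,(.492,-.418),.036,.036,.05),'dish',rect(w,(.492,-.418),.05,.0075,.012),'tin',rect(w,(.411,-.188),.07,.022,.036))
E
```

```text
t 9.6 at [ 491.2 -416.8   31.3] [-180.    -0.    26.4] w 53.4 F [-0.3  0.3 -1. ] gf 63.1
now-frame [-0.2  2.3 20.3] new-frame [-0.2  2.3 20.3] turn -0.002
pot (112, array([ 486.4, -407.3]), array([47.2, 54.9]), 10.2, 'circ', array([ 488. , -411.9]), 28.9, 'z', np.float64(43.6)) dish (73, array([ 491. , -413.6]), array([70.7, 79.6]), 8.4, 'circ', array([ 491.6, -417.9]), 40.9, 'z', np.float64(9.0)) tin (1123, array([ 409.7, -188.2]), array([ 66.6, 103.1]), 26.7, 'circ', array([ 409.9, -188.4]), 60.6, 'z', np.float64(30.3))
pot (346, array([ 491.8, -412.9]), array([57.8, 58.3]), 81.5, 'circ', array([ 495.2, -416.6]), 34.9, 'z', np.float64(43.8)) dish (54, array([ 503. , -418.1]), array([61.6, 80. ]), -79.3, 'circ', array([ 494.7, -419.3]), 40.7, 'z', np.float64(8.7)) tin (634, array([ 411.8, -189.2]), array([ 67.5, 105.7]), 26.0, 'circ', array([ 412.3, -191. ]), 60.5, 'z', np.float64(29.5))
```

Call:
drive_tool(
  deltas=[
    [[0,3.5,7,0,0,0,40],[0,0,6,0,0,0,40],[0,0,4,0,0,0,40],[0,0,2,0,0,0,40],[0,0,1,0,0,0,40],[0,0,0,0,0,0,40],[0,0,0,0,0,0,40]],
  ],
)

```text
t: 10.28
eef_pos: [0.4918, -0.4212, 0.011]
tcp_rot: [-179.9, 0.0, 26.3]
force: [-3.3, 1.8, 6.4]
gripper_width: 0.625
gripper_force: 63.9
```

Call:
drive_tool(
  deltas=[
    [[0,0,0,0,0,0,65],[0,0,0,0,0,0,70],[0,0,0,0,0,0,75],[0,0,-4,0,0,0,80],[0,0,-14,0,0,0,85],[0,0,-25,0,0,0,85],[0,0,-30,0,0,0,85],[0,0,0,0,0,0,85]],
  ],
)

```text
t: 10.95
eef_pos: [0.4955, -0.4237, 0.0908]
tcp_rot: [179.5, -0.2, 26.3]
force: [1.3, -1.3, 1.3]
gripper_width: 0.995
gripper_force: 0.0
```

```bash
python3 g.py 411 -189 60 26.5; python3 - <<'E'
from m import *
for n in('top','scene'):
    w=world(capture(n)[1],n)
    print('pot',rect(w,(.492,-.418),.036,.018,.03),'dish',rect(w,(.492,-.418),.05,.0075,.012))
E
```

```text
t 10.95 at [ 495.5 -423.7   90.8] [179.5  -0.2  26.3] w 85.0 F [ 1.3 -1.3  1.3] gf 0.0
now-frame [  28.2 -247.8   30.8] new-frame [  29.2 -247.7   30.8] turn -0.004
pot (179, array([ 493.4, -409.8]), array([35.7, 55.2]), -32.1, 'circ', array([ 488.5, -418.3]), 28.0, 'z', np.float64(23.8)) dish (88, array([ 491.9, -414.4]), array([72.9, 78.6]), -3.1, 'circ', array([ 491.6, -418.6]), 40.9, 'z', np.float64(8.8))
pot (311, array([ 490.1, -421.3]), array([53.8, 56.1]), -18.4, 'circ', array([ 490.3, -420.6]), 28.8, 'z', np.float64(23.2)) dish (76, array([ 499.9, -418.6]), array([66.9, 80.1]), -78.4, 'circ', array([ 494.1, -420.3]), 41.6, 'z', np.float64(8.8))
```

Call:
drive_tool(
  deltas=[
    [[1,-14,0,0,0,0,85],[3,-28,0,0,0,0,85],[4,-36,0,0,0,0,85],[5,-38,0,0,0,0,85],[5,-38,0,0,0,0,85],[5,-38,4,0,0,0,85],[4,-32,6,0,0,0,85],[1,-17,10,0,0,0,85],[0,-6,8,0,0,0,85],[0,0,0,0,0,0,85],[0,0,0,0,0,0,85],[0,0,0,0,0,0,85]],
  ],
)

```text
t: 12.05
eef_pos: [0.4087, -0.189, 0.0558]
tcp_rot: [180.0, -0.0, 26.2]
force: [0.6, 0.3, 0.1]
gripper_width: 0.996
gripper_force: 0.0
```

```bash
python3 g.py 411 -189 7 26.5
```

```text
t 12.05 at [ 408.7 -189.    55.8] [180.   -0.   26.2] w 85.0 F [0.6 0.3 0.1] gf 0.0
now-frame [ 2.   1.  48.8] new-frame [ 2.   1.  48.8] turn -0.005
```

Call:
drive_tool(
  deltas=[
    [[2,1,12,0,0,-0.005,85],[0,0,14,0,0,0,85],[0,0,12,0,0,0,85],[0,0,7,0,0,0,85],[0,0,3.5,0,0,0,85],[0,0,0,0,0,0,85],[0,0,0,0,0,0,50],[0,0,0,0,0,0,50],[0,0,0,0,0,0,50],[0,0,0,0,0,0,50],[0,0,0,0,0,0,50]],
  ],
)

```text
t: 12.97
eef_pos: [0.411, -0.1883, 0.0082]
tcp_rot: [179.9, -0.1, 26.6]
force: [-0.9, -0.9, 6.3]
gripper_width: 0.754
gripper_force: 66.8
```

```bash
python3 g.py 448.4 -10.6 50 36.4
```

```text
t 12.97 at [ 411.  -188.3    8.2] [ 1.799e+02 -1.000e-01  2.660e+01] w 64.4 F [-0.9 -0.9  6.3] gf 66.8
now-frame [ 112.9 -142.2  -41.8] new-frame [ 135.6 -120.8  -41.8] turn -0.172
```

Call:
drive_tool(
  deltas=[
    [[0,0,-5,0,0,0,50],[0,0,-12,0,0,0,50],[0,0,-14,0,0,0,50],[6,-8,-8,0,0,0,50],[14,-18,0,0,0,0,50],[18,-23,0,0,0,0,50],[20,-25,0,0,0,0,50],[20,-25,0,0,0,0,50],[18,-22,0,0,0,0,50],[11,-14,0,0,0,0,50],[6,-7,0,0,0,0,50],[0,0,0,0,0,0,50]],
  ],
)

```text
t: 13.97
eef_pos: [0.4482, -0.0075, 0.0465]
tcp_rot: [-180.0, -0.1, 26.8]
force: [-0.3, 0.7, -1.9]
gripper_width: 0.754
gripper_force: 66.9
```

Call:
drive_tool(
  deltas=[
    [[0,0,0,0,0,-0.06,50],[0,0,0,0,0,-0.07,50],[0,0,5,0,0,-0.04,50],[0,0,5,0,0,0,50],[0,0,0,0,0,0,50],[0,0,0,0,0,0,50]],
  ],
)

```text
t: 14.47
eef_pos: [0.4473, -0.0111, 0.0359]
tcp_rot: [-180.0, 0.1, 36.2]
force: [0.5, 0.6, -1.4]
gripper_width: 0.759
gripper_force: 66.9
```

```bash
python3 g.py 448.4 -11 14 36.4; python3 - <<'E'
from m import *
for n in('top','scene'):
    w=world(capture(n)[1],n)
    print('tin',rect(w,(.448,-.01),.066,.05,.064),'wood',rect(w,(.448,-.01),.09,.0075,.014))
    if n=='top': print('pot',rect(w,(.492,-.418),.036,.018,.03),'dish',rect(w,(.492,-.418),.05,.0075,.012))
E
```

```text
t 14.47 at [447.3 -11.1  35.9] [-1.80e+02  1.00e-01  3.62e+01] w 64.8 F [ 0.5  0.6 -1.4] gf 66.9
now-frame [ 1.   0.6 21.9] new-frame [ 1.   0.6 21.9] turn -0.004
tin None wood None
pot (383, array([ 488.1, -418.6]), array([54.1, 54.7]), 73.2, 'circ', array([ 488.9, -419.4]), 28.5, 'z', np.float64(24.1)) dish (99, array([ 491.6, -418.5]), array([77.2, 81.2]), -89.6, 'circ', array([ 491.4, -418.2]), 41.2, 'z', np.float64(9.0))
tin (434, array([450.5, -14.6]), array([ 82.6, 105. ]), 37.3, 'circ', array([450.5, -10.8]), 60.0, 'z', np.float64(57.4)) wood (181, array([449.6, -11.6]), array([ 99.6, 134.7]), 36.0, 'circ', array([450.5, -11.1]), 81.2, 'z', np.float64(10.3))
```

Call:
drive_tool(
  deltas=[
    [[0.5,0.5,8,0,0,-0.004,50],[0.5,0,7,0,0,0,50],[0,0,4,0,0,0,50],[0,0,2,0,0,0,50],[0,0,1.5,0,0,0,50],[0,0,0,0,0,0,50],[0,0,0,0,0,0,50]],
  ],
)

```text
t: 15.15
eef_pos: [0.4489, -0.0098, 0.0136]
tcp_rot: [-180.0, 0.0, 36.6]
force: [0.2, 1.0, -2.0]
gripper_width: 0.76
gripper_force: 66.9
```

Call:
drive_tool(
  deltas=[
    [[-0.4,0.6,0.5,0,0,0,50],[0,0,0.5,0,0,0,50],[0,0,0.5,0,0,0,50],[0,0,0,0,0,0,50]],
  ],
)

```text
t: 15.48
eef_pos: [0.4491, -0.0105, 0.0132]
tcp_rot: [180.0, -0.0, 36.6]
force: [-5.1, 1.2, 14.4]
gripper_width: 0.756
gripper_force: 68.9
```

Call:
drive_tool(
  deltas=[
    [[0,0,0,0,0,0,75],[0,0,0,0,0,0,85],[0,0,0,0,0,0,85],[0,0,-5,0,0,0,85],[0,0,-20,0,0,0,85],[0,0,-30,0,0,0,85],[0,0,-30,0,0,0.124,85],[0,0,-8,0,0,0.124,85],[0,0,0,0,0,0.124,85],[0,0,0,0,0,0.124,85],[0,0,0,0,0,0.124,85],[0,0,0,0,0,0,85]],
  ],
)

```text
t: 16.48
eef_pos: [0.449, -0.0107, 0.1056]
tcp_rot: [180.0, -0.0, 0.7]
force: [0.8, -0.4, 0.5]
gripper_width: 0.994
gripper_force: 0.0
```

Call:
drive_tool(
  deltas=[
    [[10,-9,0,0,0,0,85],[20,-18,0,0,0,0,85],[24,-22,0,0,0,0,85],[26,-23,0,0,0,0,85],[26,-23,0,0,0,0,85],[26,-23,0,0,0,0,85],[24,-22,0,0,0,0,85],[20,-18,5,0,0,0,85],[10,-9,10,0,0,0,85],[4,-4,5,0,0,0,85],[0,0,0,0,0,0,85],[0,0,0,0,0,0,85]],
  ],
)

```text
t: 17.48
eef_pos: [0.6351, 0.1633, 0.0844]
tcp_rot: [180.0, 0.1, 1.1]
force: [-0.3, 0.4, 0.1]
gripper_width: 0.996
gripper_force: 0.0
```

```bash
python3 g.py 635.7 164 36 1; python3 - <<'E'
from m import *
w=world(capture('top')[1],'top')
print('tin',rect(w,(.448,-.01),.066,.028,.044),'wood',rect(w,(.448,-.01),.09,.0075,.014))
E
```

```text
t 17.48 at [635.1 163.3  84.4] [1.8e+02 1.0e-01 1.1e+00] w 85.1 F [-0.3  0.4  0.1] gf 0.0
now-frame [ 0.7 -0.7 48.4] new-frame [ 0.7 -0.7 48.4] turn 0.002
tin (846, array([447.7,  -9. ]), array([ 64.9, 104.2]), 36.2, 'circ', array([446.8,  -8.4]), 59.5, 'z', np.float64(35.7)) wood (223, array([450.5, -12.7]), array([ 88.1, 134.3]), 36.3, 'circ', array([450.9, -13.5]), 78.4, 'z', np.float64(10.2))
```

Call:
drive_tool(
  deltas=[
    [[0.5,-0.5,12,0,0,0,85],[0,0,15,0,0,0,85],[0,0,12,0,0,0,85],[0,0,6,0,0,0,85],[0,0,3,0,0,0,85],[0,0,0,0,0,0,85],[0,0,0,0,0,0,35],[0,0,0,0,0,0,35],[0,0,0,0,0,0,35],[0,0,0,0,0,0,35],[0,0,0,0,0,0,35],[0,0,0,0,0,0,35]],
  ],
)

```text
t: 18.53
eef_pos: [0.6371, 0.1645, 0.0384]
tcp_rot: [-180.0, -0.1, 1.0]
force: [-0.4, -0.7, 5.9]
gripper_width: 0.587
gripper_force: 62.8
```

```bash
python3 g.py 417.6 204.5 75 -10.5
```

```text
t 18.53 at [637.1 164.5  38.4] [-1.8e+02 -1.0e-01  1.0e+00] w 50.2 F [-0.4 -0.7  5.9] gf 62.8
now-frame [-218.8  -43.9  -36.6] new-frame [-223.2    0.6  -36.6] turn 0.201
```

Call:
drive_tool(
  deltas=[
    [[0,0,-5,0,0,0,35],[0,0,-12,0,0,0,35],[0,0,-14,0,0,0,35],[-10,-2,-5,0,0,0.04,35],[-24,0,0,0,0,0.08,35],[-31,0,0,0,0,0.08,35],[-34,0,0,0,0,0,35],[-35,0,0,0,0,0,35],[-35,0,0,0,0,0,35],[-31,0,0,0,0,0,35],[-17,0,6,0,0,0,35],[-6,0,10,0,0,0,35]],
  ],
)

```text
t: 19.53
eef_pos: [0.4141, 0.1995, 0.0591]
tcp_rot: [-179.9, -0.1, -10.3]
force: [-0.2, 0.0, -0.7]
gripper_width: 0.589
gripper_force: 62.3
```

Call:
drive_tool(
  deltas=[
    [[0,0,10,0,0,0,35],[0,0,5,0,0,0,35],[0,0,0,0,0,0,35],[0,0,0,0,0,0,35]],
  ],
)

```text
t: 19.87
eef_pos: [0.417, 0.1982, 0.0422]
tcp_rot: [180.0, -0.0, -10.5]
force: [0.0, -0.3, -0.6]
gripper_width: 0.588
gripper_force: 62.3
```

```bash
python3 g.py 417.6 204.5 13 -10.5; python3 - <<'E'
from m import *
for n in('top','scene'):
    w=world(capture(n)[1],n)
    print('lens',rect(w,(.418,.205),.05,.044,.062),rect(w,(.418,.205),.05,.034,.062),'acr',rect(w,(.417,.205),.064,.0075,.013))
    print('case',rect(w,(.637,.164),.09,.022,.036))
E
```

```text
t 19.87 at [417.  198.2  42.2] [180.   -0.  -10.5] w 50.2 F [ 0.  -0.3 -0.6] gf 62.3
now-frame [-0.5 -6.4 29.2] new-frame [-0.5 -6.4 29.2] turn 0.0
lens (49, array([416.2, 182.3]), array([19.8, 65.1]), -1.2, 'circ', array([416.4, 190.8]), 32.6, 'z', np.float64(54.1)) (58, array([415. , 182.2]), array([19.9, 67.6]), -1.2, 'circ', array([415.1, 190.6]), 33.8, 'z', np.float64(53.2)) acr (106, array([415.1, 195.2]), array([57.6, 95.6]), -10.3, 'circ', array([415.2, 195.3]), 54.5, 'z', np.float64(9.3))
case (1300, array([636.6, 165.2]), array([ 63.6, 150.7]), -4.0, 'circ', array([636.9, 169. ]), 75.4, 'z', np.float64(30.7))
lens (266, array([417.3, 202.8]), array([65.4, 71.5]), -51.3, 'circ', array([417.1, 199.3]), 39.0, 'z', np.float64(53.2)) (315, array([417.6, 203.1]), array([66.2, 71.5]), -51.3, 'circ', array([417.1, 199.3]), 39.0, 'z', np.float64(52.9)) acr (70, array([419.1, 203.2]), array([ 78.7, 101.3]), -10.4, 'circ', array([417.7, 199.9]), 59.3, 'z', np.float64(8.6))
case (912, array([638.4, 164.3]), array([ 64.7, 149.2]), -4.3, 'circ', array([638.2, 161.6]), 74.9, 'z', np.float64(29.6))
```

Call:
drive_tool(
  deltas=[
    [[0.5,-4,8,0,0,0,35],[0.5,-2.4,8,0,0,0,35],[0,0,6,0,0,0,35],[0,0,4,0,0,0,35],[0,0,2,0,0,0,35],[0,0,1,0,0,0,35],[0,0,0,0,0,0,35],[0,0,0,0,0,0,35]],
  ],
)

```text
t: 20.63
eef_pos: [0.4183, 0.2044, 0.0133]
tcp_rot: [-180.0, -0.0, -10.4]
force: [-0.3, 0.7, -0.9]
gripper_width: 0.589
gripper_force: 62.3
```

Call:
drive_tool(
  deltas=[
    [[0,0,0.6,0,0,0,35],[0,0,0.6,0,0,0,35],[0,0,0.4,0,0,0,35],[0,0,0,0,0,0,35]],
  ],
)

```text
t: 20.97
eef_pos: [0.4185, 0.2045, 0.0123]
tcp_rot: [-180.0, -0.0, -10.4]
force: [-0.7, -1.1, 7.3]
gripper_width: 0.589
gripper_force: 63.2
```

Call:
drive_tool(
  deltas=[
    [[0,0,0,0,0,0,65],[0,0,0,0,0,0,75],[0,0,0,0,0,0,80],[0,0,-5,0,0,0,85],[0,0,-20,0,0,0,85],[0,0,-30,0,0,-0.06,85],[0,0,-15,0,0,-0.052,85],[0,0,0,0,0,0,85]],
  ],
)

```text
t: 21.63
eef_pos: [0.4201, 0.2055, 0.0848]
tcp_rot: [-179.8, -0.3, -3.9]
force: [0.8, 0.8, 0.8]
gripper_width: 0.995
gripper_force: 0.0
```

Call:
drive_tool(
  deltas=[
    [[12,1.3,0,0,0,0,85],[25,2.8,0,0,0,0,85],[31,3.5,0,0,0,0,85],[33,3.7,0,0,0,0,85],[33,3.7,0,0,0,0,85],[32,3.5,0,0,0,0,85],[27,3,4,0,0,0,85],[18,2,8,0,0,0,85],[10,1,8,0,0,0,85],[0,0,4,0,0,0,85],[0,0,0,0,0,0,85],[0,0,0,0,0,0,85]],
  ],
)

```text
t: 22.63
eef_pos: [0.6352, 0.165, 0.0565]
tcp_rot: [180.0, 0.2, -4.0]
force: [-0.0, 0.6, -0.0]
gripper_width: 0.996
gripper_force: 0.0
```

```bash
python3 g.py 637.5 164.5 7 -4; python3 - <<'E'
from m import *
for n in('top','scene'):
    w=world(capture(n)[1],n)
    print('lens',rect(w,(.418,.205),.05,.018,.032),'acr',rect(w,(.417,.205),.064,.0075,.013))
    print('case',rect(w,(.637,.164),.09,.022,.036))
E
```

```text
t 22.63 at [635.2 165.   56.5] [180.    0.2  -4. ] w 85.1 F [-0.   0.6 -0. ] gf 0.0
now-frame [ 2.3  0.3 49.5] new-frame [ 2.3  0.3 49.5] turn 0.0
lens (49, array([408.5, 233.3]), array([10.7, 47.1]), 8.2, 'circ', array([409.2, 228. ]), 23.5, 'z', np.float64(24.5)) acr (61, array([413.2, 243. ]), array([21.9, 82.9]), 7.6, 'circ', array([414.6, 232.5]), 41.4, 'z', np.float64(9.6))
case None
lens (226, array([419.6, 205.4]), array([52.8, 73. ]), -7.8, 'circ', array([419.6, 209.9]), 37.5, 'z', np.float64(23.3)) acr (68, array([417.8, 203.7]), array([77.9, 97.4]), -9.5, 'circ', array([417.9, 202.5]), 59.7, 'z', np.float64(9.2))
case (842, array([638.5, 163.7]), array([ 64.4, 149.2]), -4.2, 'circ', array([638.6, 166.2]), 75.0, 'z', np.float64(29.7))
```

Call:
drive_tool(
  deltas=[
    [[1,0,12,0,0,0,85],[0,0,14,0,0,0,85],[0,0,12,0,0,0,85],[0,0,7,0,0,0,85],[0,0,4,0,0,0,85],[0,0,0,0,0,0,85],[0,0,0,0,0,0,45],[0,0,0,0,0,0,45],[0,0,0,0,0,0,45],[0,0,0,0,0,0,45],[0,0,0,0,0,0,45],[0,0,0,0,0,0,45]],
  ],
)

```text
t: 23.73
eef_pos: [0.6386, 0.1646, 0.0095]
tcp_rot: [-180.0, -0.1, -4.0]
force: [-0.1, 0.0, 5.5]
gripper_width: 0.709
gripper_force: 67.4
```

```bash
python3 g.py 474 403 60 28.5
```

```text
t 23.73 at [638.6 164.6   9.5] [-1.8e+02 -1.0e-01 -4.0e+00] w 60.5 F [-0.1  0.   5.5] gf 67.4
now-frame [-181.  -226.3  -50.5] new-frame [ -30.9 -288.1  -50.5] turn -0.568
```

Call:
drive_tool(
  deltas=[
    [[0,0,-5,0,0,0,45],[0,0,-12,0,0,0,45],[0,0,-18,0,0,0,45],[0,0,-15,0,0,-0.05,45],[0,0,-6,0,0,-0.1,45],[0,0,0,0,0,-0.11,45],[0,0,0,0,0,-0.11,45],[0,0,0,0,0,-0.1,45],[0,0,0,0,0,-0.068,45],[0,0,0,0,0,-0.03,45],[0,0,0,0,0,0,45],[0,0,0,0,0,0,45]],
  ],
)

```text
t: 24.73
eef_pos: [0.6379, 0.1643, 0.0649]
tcp_rot: [-180.0, 0.0, 28.4]
force: [-0.7, 0.1, -1.6]
gripper_width: 0.713
gripper_force: 66.6
```

Call:
drive_tool(
  deltas=[
    [[-1,-8,0,0,0,0,45],[-2,-18,0,0,0,0,45],[-3,-28,0,0,0,0,45],[-4,-34,0,0,0,0,45],[-4,-36,0,0,0,0,45],[-4,-36,0,0,0,0,45],[-4,-36,0,0,0,0,45],[-3,-34,0,0,0,0,45],[-3,-28,0,0,0,0,45],[-2,-18,0,0,0,0,45],[-1,-8,0,0,0,0,45],[0,0,0,0,0,0,45]],
  ],
)

```text
t: 25.73
eef_pos: [0.4729, 0.4017, 0.0648]
tcp_rot: [-179.9, 0.0, 28.7]
force: [1.2, 0.3, -2.1]
gripper_width: 0.709
gripper_force: 66.6
```

Call:
drive_tool(
  deltas=[
    [[0,0,0,0,0,0,45],[0,0,0,0,0,0,45]],
  ],
)

```text
t: 25.9
eef_pos: [0.4765, 0.3973, 0.0645]
tcp_rot: [179.9, 0.0, 28.4]
force: [0.6, 0.4, -3.1]
gripper_width: 0.711
gripper_force: 66.6
```

```bash
python3 g.py 474 403 22 28.5; python3 - <<'E'
from m import *
for n in('top','scene'):
    p,d=capture(n);w=world(d,n)
    print('case',rect(w,(.474,.404),.09,.065,.092),'cradle',rect(w,(.474,.404),.1,.009,.03))
E
```

```text
t 25.9 at [476.5 397.3  64.5] [179.9   0.   28.4] w 60.7 F [ 0.6  0.4 -3.1] gf 66.6
now-frame [ 0.5 -6.3 42.5] new-frame [ 0.5 -6.3 42.5] turn -0.002
case (1064, array([476.1, 393.9]), array([ 76. , 145.6]), 12.9, 'circ', array([474. , 401.3]), 75.0, 'z', np.float64(85.6)) cradle (81, array([479.3, 378.6]), array([ 59.2, 176.6]), 15.0, 'circ', array([472.9, 402.8]), 88.3, 'z', np.float64(14.6))
case (672, array([479.5, 392.2]), array([ 81.1, 148.7]), 23.1, 'circ', array([477.6, 396.7]), 74.3, 'z', np.float64(84.1)) cradle (177, array([481.1, 391.7]), array([ 69.7, 173.9]), 27.4, 'circ', array([476.9, 400. ]), 88.6, 'z', np.float64(11.5))
```

Call:
drive_tool(
  deltas=[
    [[1,-4,6,0,0,0,45],[0.5,-2.3,10,0,0,0,45],[0,0,8,0,0,0,45],[0,0,4,0,0,0,45],[0,0,0,0,0,0,45],[0,0,0,0,0,0,45],[0,0,0,0,0,0,45]],
  ],
)

```text
t: 26.58
eef_pos: [0.4735, 0.4055, 0.0366]
tcp_rot: [180.0, -0.0, 28.5]
force: [-0.0, 0.4, -2.6]
gripper_width: 0.707
gripper_force: 66.7
```

```bash
python3 g.py 474 403 22 28.5; python3 - <<'E'
from m import *
T=[]
for n,(u,v) in(('top',(165,225)),('scene',(430,165))):
    p,d=capture(n);w=world(d,n)
    T.append(cv2.resize(p[v-50:v+50,u-50:u+50,::-1],(400,400),interpolation=2))
cv2.imwrite('pics/cr.png',np.hstack(T))
E
```

```text
t 26.58 at [473.5 405.5  36.6] [180.   -0.   28.5] w 60.4 F [-0.   0.4 -2.6] gf 66.7
now-frame [-0.8  2.4 14.6] new-frame [-0.8  2.4 14.6] turn 0.0
```

View pics/cr.png

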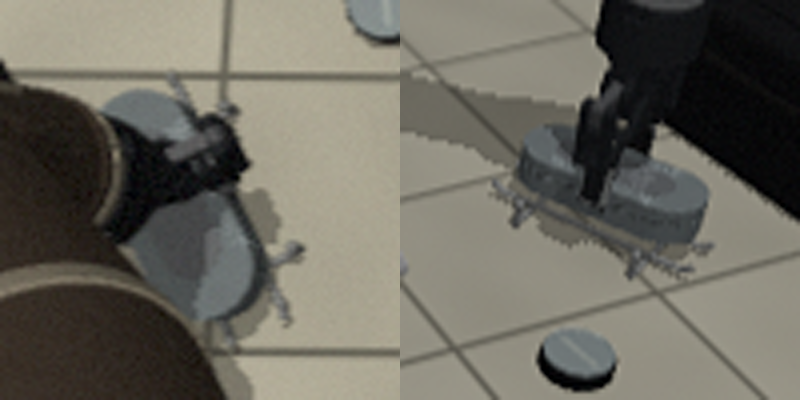

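The case hangs over the cradle with its axis parallel to the wires, and the fingers are clear of the corner posts at (230,105) and (290,250). I'll correct y by 2.4 mm and lower.

Call:
drive_tool(
  deltas=[
    [[0,2.4,3,0,0,0,45],[0,0,5,0,0,0,45],[0,0,3,0,0,0,45],[0,0,2,0,0,0,45],[0,0,1,0,0,0,45],[0,0,0,0,0,0,45],[0,0,0,0,0,0,45]],
  ],
)

```text
t: 27.27
eef_pos: [0.4745, 0.4034, 0.0225]
tcp_rot: [-180.0, 0.0, 28.5]
force: [0.8, 0.2, -1.6]
gripper_width: 0.707
gripper_force: 66.7
```

Call:
drive_tool(
  deltas=[
    [[0,0,0.6,0,0,0,45],[0,0,0.6,0,0,0,45],[0,0,0.5,0,0,0,45],[0,0,0,0,0,0,45],[0,0,0,0,0,0,45]],
  ],
)

```text
t: 27.68
eef_pos: [0.4747, 0.4035, 0.0214]
tcp_rot: [-180.0, -0.0, 28.5]
force: [-2.0, -1.9, 4.0]
gripper_width: 0.71
gripper_force: 67.2
```

Contact, so I'll release, lift and retreat toward the middle.

Call:
drive_tool(
  deltas=[
    [[0,0,0,0,0,0,70],[0,0,0,0,0,0,80],[0,0,0,0,0,0,85],[0,0,-5,0,0,0,85],[0,0,-20,0,0,0,85],[0,0,-35,0,0,0,85],[0,0,-40,0,0,0,85],[0,0,-40,0,0,0,85],[0,0,-20,0,0,0,85],[0,0,0,0,0,0,85],[0,0,0,0,0,0,85]],
  ],
)

```text
t: 28.6
eef_pos: [0.4752, 0.4039, 0.1827]
tcp_rot: [-180.0, -0.2, 28.5]
force: [0.7, 0.3, -0.8]
gripper_width: 0.995
gripper_force: 0.0
```

Call:
drive_tool(
  deltas=[
    [[0,20,0,0,0,0,85],[0,35,0,0,0,0,85],[0,35,0,0,0,0,85],[0,35,0,0,0,0,85],[0,35,0,0,0,0,85],[0,35,0,0,0,0,85],[0,35,0,0,0,0,85],[0,35,0,0,0,0,85],[0,20,0,0,0,0,85],[0,0,0,0,0,0,85]],
  ],
)

```text
t: 29.43
eef_pos: [0.6124, 0.1456, 0.1786]
tcp_rot: [179.8, 0.2, 28.1]
force: [0.7, -0.5, -0.2]
gripper_width: 0.999
gripper_force: 0.0
```

```bash
python3 g.py 626.5 -163 120 -6; python3 - <<'E'
from m import *
for n in('top','scene'):
    p,d=capture(n);w=world(d,n);cv2.imwrite(f'pics/{n}9.png',p[:,:,::-1]);print(n)
    for k,c,r,lo,hi in(('lens',(.418,.205),.05,.018,.032),('acr',(.417,.205),.064,.0075,.013),('tin',(.448,-.01),.066,.028,.044),('wood',(.448,-.01),.09,.0075,.014),('clip',(.6265,-.163),.04,.0105,.03),('cork',(.625,-.162),.05,.003,.009),
     ('pot',(.492,-.418),.036,.018,.03),('dish',(.492,-.418),.05,.0075,.012),('case',(.474,.404),.09,.034,.055),('cradle',(.474,.404),.1,.009,.03)): print(k,rect(w,c,r,lo,hi))
p=cv2.imread('pics/top9.png');cv2.imwrite('pics/top9c.png',cv2.resize(p[130:290,120:520],(800,320),interpolation=2))
E
```

```text
t 29.43 at [612.4 145.6 178.6] [179.8   0.2  28.1] w 85.3 F [ 0.7 -0.5 -0.2] gf 0.0
now-frame [-132.7  279.    58.6] new-frame [ 46.3 305.5  58.6] turn 0.595
top
lens (245, array([410.2, 225. ]), array([32.7, 69.8]), 19.6, 'circ', array([414.3, 213.4]), 34.9, 'z', np.float64(24.4))
acr (92, array([411.3, 236.8]), array([ 45. , 104.9]), 19.1, 'circ', array([418.5, 215.9]), 52.5, 'z', np.float64(9.4))
tin (265, array([462.3, -31.9]), array([ 25.5, 104.9]), 26.2, 'circ', array([457.9, -23. ]), 52.5, 'z', np.float64(35.5))
wood (174, array([467.9, -40.8]), array([ 44. , 136.9]), 25.6, 'circ', array([462.3, -29.3]), 68.7, 'z', np.float64(10.5))
clip (175, array([ 627.2, -158.2]), array([54.8, 64.6]), -0.8, 'circ', array([ 626.3, -164. ]), 35.0, 'z', np.float64(13.7))
cork (715, array([ 624.7, -161.6]), array([95.3, 96.3]), -39.7, 'circ', array([ 624.8, -162.7]), 49.6, 'z', np.float64(5.4))
pot (383, array([ 488.3, -418.8]), array([53.7, 54.5]), 72.7, 'circ', array([ 488.3, -418.6]), 27.9, 'z', np.float64(23.8))
dish (113, array([ 491.6, -418.5]), array([77. , 81.3]), -89.7, 'circ', array(
[... 835 characters left out ...]
4, 64.8]), -7.2, 'circ', array([ 626.9, -161.5]), 32.4, 'z', np.float64(12.7))
cork (652, array([ 627. , -164.6]), array([91.6, 93.4]), -17.9, 'circ', array([ 626.9, -163.9]), 48.3, 'z', np.float64(4.7))
pot (311, array([ 490.4, -420.9]), array([53.2, 54.6]), -27.4, 'circ', array([ 489.9, -419.6]), 29.0, 'z', np.float64(23.0))
dish (93, array([ 499.8, -418.9]), array([72.6, 80.3]), -80.8, 'circ', array([ 494.5, -418.9]), 41.8, 'z', np.float64(8.7))
case (616, array([474.4, 404.3]), array([ 68.6, 148.7]), 26.2, 'circ', array([475.4, 402.3]), 74.3, 'z', np.float64(41.5))
cradle (275, array([480.7, 389.9]), array([ 65.6, 176.1]), 30.0, 'circ', array([472.6, 404. ]), 89.0, 'z', np.float64(19.5))
```

View pics/top9c.png

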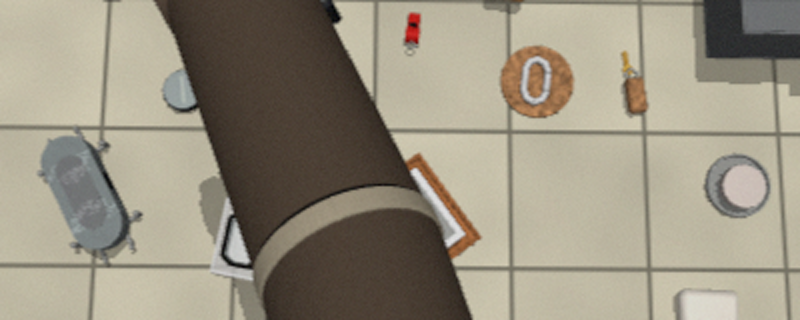

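The top view shows all five pieces in their places, each within about 3–4 mm of centre by depth: case (85,190), lens (235,240), tin (445,215), clip (537,80), pot (742,187). The gripper is open and clear at z = 0.18, so I'm handing the job in.

```bash
python3 -c "
from cell import *
print(sign_off())"
```

```text
the job is handed in; nothing more can be done
None
```

All five pieces are in their places, right way up and let go, each within about 4 mm of centre by camera depth (the gel pot is the furthest off, 3–4 mm), and I handed the job in at about 29.5 s; no verdict came back.

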